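Shut the cash box and hold up the fullest coin tin

TASK

The petty cash has been sorted into three look-alike coin tins and the fullest one goes to the bank: first lower the lid of the emptied cash box gently until it is fully shut, then heft the tins to find the heaviest by feel. Leave the other two standing upright on the desk, and finish while still holding the heaviest in the gripper, upright and still, its underside at least 15 cm above the desk. Do not knock over any tin, and leave everything else on the desk where it is.

Things in the scene. Friction and masses are not known exactly. Their poses are not given: they have to be found in the camera images.
- cashbox: open green steel cash box, fixed to the desk, 160 (x) x 220 (y) x 75 mm high, walls 5 mm, empty divided inside. Origin: centre of the underside; its x axis points away from the front (the lock side, which faces roughly towards the robot) to the hinge side, z up
- cashbox_lid (a joint): angle of the box's lid in rad: 0 fully shut, grows as it opens, at most 1.7; starts open at 1.15 to 1.5. The lid is a flat green slab 164 x 224 x 12 mm hinged along the box's far (+x) top rim. The hinge is stiff: the lid stays wherever it is left; about 2 to 3 N at its free edge moves it, and there is no latch
- lid_edge (a point): middle of the lid's free (front) edge on its outer face (the face that is on top when shut; open, it looks away from the robot), 160 mm from the hinge line. With the lid shut this point is 87.5 mm above the desk
- lid_hinge (a point): middle of the lid's hinge line, on the top of the box's far rim, 75.5 mm above the desk. With the lid open by angle t the free edge lies from here 160 mm x cos t towards the front and 160 mm x sin t up, and the outer face is 12 mm outside the hinge line
- tin_a: closed round coin tin, aluminium with a yellow band and a blue cap, 56 mm across the cap (54 mm body below it), 75 mm high, cap 18 mm deep; one of three that look alike. Each weighs 0.2 to 0.7 kg; one of the three, a different one from time to time, is at least 200 g heavier than either of the others, which only its weight shows. The contents stay put, but for a slight rattle. Takes a normal firm grip. Origin: centre of the underside; z up along its axis
- tin_b: closed round coin tin, aluminium with a yellow band and a blue cap, 56 mm across the cap (54 mm body below it), 75 mm high, cap 18 mm deep; one of three that look alike. Each weighs 0.2 to 0.7 kg; one of the three, a different one from time to time, is at least 200 g heavier than either of the others, which only its weight shows. The contents stay put, but for a slight rattle. Takes a normal firm grip. Origin: centre of the underside; z up along its axis
- tin_c: closed round coin tin, aluminium with a yellow band and a blue cap, 56 mm across the cap (54 mm body below it), 75 mm high, cap 18 mm deep; one of three that look alike. Each weighs 0.2 to 0.7 kg; one of the three, a different one from time to time, is at least 200 g heavier than either of the others, which only its weight shows. The contents stay put, but for a slight rattle. Takes a normal firm grip. Origin: centre of the underside; z up along its axis
- mug: bystander: loose white mug, 76 mm across, 90 mm high, handle on its +y side. Origin: centre of the underside
- stapler: bystander: loose red and black stapler, 130 mm long (x) x 34 mm, about 60 mm high. Origin: centre of the underside
- tape_dispenser: bystander: loose grey tape dispenser, 140 (x) x 60 x 83 mm high. Origin: centre of the underside
- note_block: bystander: loose block of yellow notes, 50 x 50 x 22 mm. Origin: centre of the underside
- pen_cup: bystander: loose dark pen cup with pens, 72 mm across, cup 95 mm high, pens to 145 mm. Origin: centre of the underside
- table: the white desk top, 1400 (x) x 2000 mm, fixed, its surface at height 0. Origin: middle of the desk
- date_stamp: bystander: loose dark wooden hand stamp standing on its 42 mm round foot, 72 mm high. Origin: centre of the underside

How it is judged (in metres and radians):
On the way, in this order (a step that is already met when the one before it is completed fails the run):
1. the cash box lid is shut (value of joint cashbox_lid below 0.04 rad), for 0.2 s.
2. after that, the heaviest tin is lifted up in the gripper (the tins left on the desk press on it with less than 4.4 N each, so neither is the heaviest) (((height (world z) of tin_a above 0.15 m and contact force between the fingers and tin_a above 1 N and contact force between each of tin_b, tin_c and table below 4.4 N) or (height (world z) of tin_b above 0.15 m and contact force between the fingers and tin_b above 1 N and contact force between each of tin_a, tin_c and table below 4.4 N) or (height (world z) of tin_c above 0.15 m and contact force between the fingers and tin_c above 1 N and contact force between each of tin_a, tin_b and table below 4.4 N))), for 0.2 s.
At the end, for the whole second after the job is handed in: the heaviest tin is gripped (over 1 N), underside over 150 mm above the desk, within 0.3 rad of upright, still (under 30 mm/s), resting on nothing; the light two stand on the desk (each pressing under 4.4 N, within 12 mm, tilt under 0.15 rad, at rest); the lid is shut (under 0.05 rad) (value of joint cashbox_lid below 0.05 rad and ((height (world z) of tin_a above 0.15 m and contact force between the fingers and tin_a above 1 N and contact force between each of tin_b, tin_c and table below 4.4 N and angle between tin_a's own z axis and vertical below 0.3 rad and linear speed of each of tin_a, tin_b, tin_c below 0.03 m/s and contact force between tin_a and cashbox below 0.1 N and contact force between tin_a and tin_b below 0.1 N and contact force between tin_a and tin_c below 0.1 N and height (world z) of each of tin_b, tin_c below 0.012 m and angle between each of tin_b, tin_c's own z axis and vertical below 0.15 rad) or (height (world z) of tin_b above 0.15 m and contact force between the fingers and tin_b above 1 N and contact force between each of tin_a, tin_c and table below 4.4 N and angle between tin_b's own z axis and vertical below 0.3 rad and linear speed of each of tin_b, tin_a, tin_c below 0.03 m/s and contact force between tin_b and cashbox below 0.1 N and contact force between tin_b and tin_a below 0.1 N and contact force between tin_b and tin_c below 0.1 N and height (world z) of each of tin_a, tin_c below 0.012 m and angle between each of tin_a, tin_c's own z axis and vertical below 0.15 rad) or (height (world z) of tin_c above 0.15 m and contact force between the fingers and tin_c above 1 N and contact force between each of tin_a, tin_b and table below 4.4 N and angle between tin_c's own z axis and vertical below 0.3 rad and linear speed of each of tin_c, tin_a, tin_b below 0.03 m/s and contact force between tin_c and cashbox below 0.1 N and contact force between tin_c and tin_a below 0.1 N and contact force between tin_c and tin_b below 0.1 N and height (world z) of each of tin_a, tin_b below 0.012 m and angle between each of tin_a, tin_b's own z axis and vertical below 0.15 rad))); the arm keeps its last pose, push and grip.
It fails at once if the lid is slammed (closing faster than 2.5 rad/s) (velocity of joint cashbox_lid below -2.5 rad/s).
It fails at once if a tin is knocked over (tilted over 0.8 rad) (angle between any of tin_a, tin_b, tin_c's own z axis and vertical above 0.8 rad).
It fails at once if a bystander is shoved more than 40 mm or tipped over 0.5 rad (distance of any of mug, stapler, tape_dispenser, note_block, pen_cup, date_stamp from where it was at the start of the episode above 0.04 m or angle between any of mug, stapler, tape_dispenser, note_block, pen_cup, date_stamp's own z axis and vertical above 0.5 rad).
It also fails if it takes over 72 s, if anything falls off the work surface, if the arm or the gripper's body presses on something with over 40 N, if the wrist force passes 120 N, or if a joint passes its speed limit or range.

ROBOT

A 6-joint arm with a two-finger parallel gripper is mounted at the origin on the work surface. World frame = base frame: x ahead of the robot, y to its left, z up, the work surface at z = 0. Lengths are in mm, angles in rad, forces in N, time in s.
With the tool pointing down it reaches from about 350 to 975 mm from the base axis. Payload 7.1 kg.
Tool frame: the origin (TCP) lies on the front face of the gripper's body, between the roots of the fingers; the fingertips stand 80 mm ahead of it and the grasp point (between the pads) lies 61 mm ahead of it (ctrl.tcp_to_grasp is the distance from the TCP to the grasp point, in mm); z points along the fingers, y is the direction in which the jaws open and shut (so a half turn about z gives the same grasp; the last joint's range is limited). The gripper opens to 88 mm and grips with 3 to 60 N. Pads are 20 mm wide; open, the fingers measure 115 mm over their backs; the gripper's body (75 mm by 178 mm) begins 61 mm behind the grasp point.
Start: joints at [-1.278, 0.423, 1.63, -0, 1.089, -0.019], TCP at [191.751, -594.842, 302.675] pointing down, gripper open.
Joint ranges: [-3, 3], [-0.9, 2.11], [0.09, 2.58], [-1.31, 4.45], [0.11, 2.69], [-2.54, 2.54]. Speed limits (rad/s): [2.39, 2.39, 3.01, 3.14, 3.14, 3.14].

INTERFACE

Orientations are given as a rotation vector (axis times angle).
In Python, from workcell import telemetry, get_image, ctrl gives the robot as it stands.
- The arm moves only by the tool send_rows, never from a script. Its argument "rows" is a list of rows, each a list of 5 numbers: the shift along the tool's x, y, z in m, then the turn about the tool's z in rad, then the opening, from -1 (shut) to 1 (fully open). A call has 1 to 5 rows; each row shifts and turns the commanded pose from where the row before left it, along the tool's axes as they then stand; what a row does not reach is not made up. A row lasts 1/10 s, in which the tool goes at most 50 mm and 8.59 degrees, less where a joint would pass 70% of its speed; a pose out of reach is approached as far as the arm can. A call with a gripper value outside its range is refused whole. The fingers move at their own pace and stop on an object; the grip force is fixed at half the most. Time passes only in rows, so rows that do not move let the fingers close. It gives the time, the measured TCP pose, the force and the opening at its end, in the units of the state.
- telemetry.get_obs(): the state, without advancing time (a new reading comes with each control period).
- get_image(name): name is "scene" or "side" or "wrist"; returns a dict with "color" (420x560x3 uint8, blue, green, red), "z_map" (420x560 float32, mm along the optical axis (not along the pixel's ray), 0 where there is no reading), "camera_matrix" (3x3 intrinsics, pixels), "rvec" (rotation vector, rad) and "tvec" (3), from world to camera coordinates, as OpenCV has them. Camera axes: x right, y down, z forward; pixel columns grow to the right and rows downward; lengths in mm; the calibration is good to about 2 mm. A picture is of the moment at which its call begins.
- ctrl.close_job(): hands the job in, once; it reports no verdict.
The state is a dict: "t": time; "qpos": joint angles; "qvel": joint speeds; "joint_torque": joint torques, N m; "ee_pos": TCP position; "orientation": TCP orientation; "ft_force": force on the tool from outside, world axes, zero at the start; "moment": the same for the moment, N m; "width": finger opening in mm.
Only numpy, scipy, OpenCV 4.12 (cv2) and the standard library are available. Lean on these libraries where they do the work, as an engineer would, in place of code of your own. Each camera call takes 0.05 s, during which the arm holds its last target.

## Working session

There is one attempt and no reset: what is moved stays moved. The work goes in short steps, Python scripts to look and compute and a tool call to move; the robot and the scene stay as the last step left them, time stands still between calls to the robot, and variables do not carry over. Pictures are saved under pics/ and viewed, and the job is handed in when it is done.

Besides the shell and the picture viewer there is one more tool, called after "Request:" as name(argument=value, ...) on one line, values as JSON. send_rows: Moves the arm, as the interface text tells. Its arguments: {"type":"object","properties":{"rows":{"type":"array"}},"required":["rows"]}

```bash
mkdir -p pics; ls; python3 - <<'E'
from workcell import telemetry, get_image, ctrl
import cv2
o=telemetry.get_obs();print(o)
for n in ["scene","side","wrist"]:
    im=get_image(n);cv2.imwrite(f"pics/{n}0.png",im["color"]);print(n,im["camera_matrix"].tolist(),im["rvec"],im["tvec"])
E
```

```text
pics
{'t': 0.0, 'qpos': array([-1.27800597e+00,  4.23845719e-01,  1.63069935e+00,  1.22522362e-06,
        1.08857007e+00, -1.89946415e-02]), 'qvel': array([-0.00057391,  0.0003959 , -0.00111441, -0.00087626, -0.0009026 ,
        0.00046536]), 'joint_torque': array([-2.74030499e-03, -5.44636381e+01, -2.73669434e+01,  6.42795372e-02,
        2.28550297e-02, -8.41209248e-05]), 'ee_pos': array([ 191.62622139, -594.44198782,  301.89487455]), 'orientation': array([-3.10200569e+00, -4.87534365e-01,  3.24527562e-04]), 'ft_force': array([0.24547074, 0.37852337, 0.30404121]), 'moment': array([-0.02490289,  0.03182982,  0.02622691]), 'width': 87.75867968924416}
scene [[430.2310227391224, 0.0, 283.6580818975016], [0.0, 430.2310227391224, 209.9342030783405], [0.0, 0.0, 1.0]] [ 2.0541616   0.76391492 -0.38807575] [-442.86138998  -86.56391709 1309.46274766]
side [[438.2339746089873, 0.0, 285.20000515351126], [0.0, 438.2339746089873, 213.06402951797278], [0.0, 0.0, 1.0]] [ 0.57545937 -2.58487421  1.25962425] [524.99280424 175.80384044 896.19798449]
wrist [[308.1917443532055, 0.0, 279.51381509641095], [0.0, 308.1917443532055, 208.85625663427695], [0.0, 0.0, 1.0]] [-2.35265076  1.71228091  0.24077276] [-624.46176878  -33.07738067  392.46128761]
```

View pics/scene0.png

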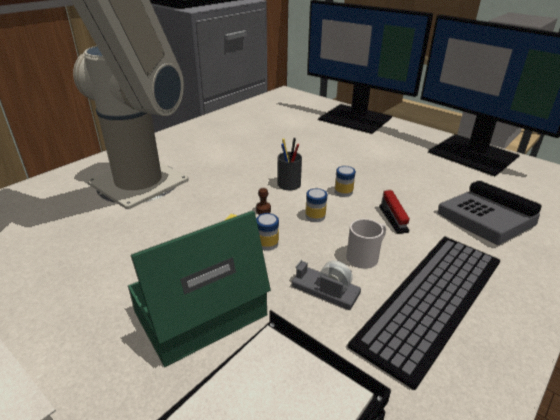

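View pics/side0.png

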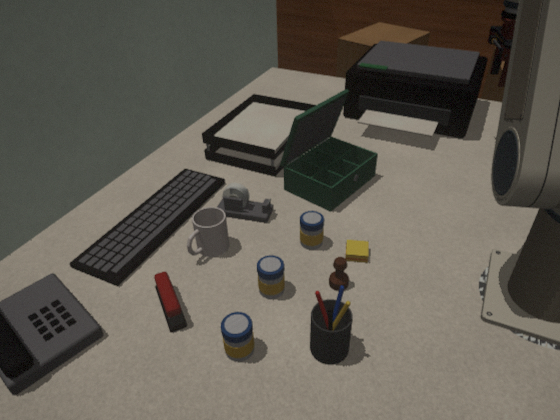

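View pics/wrist0.png

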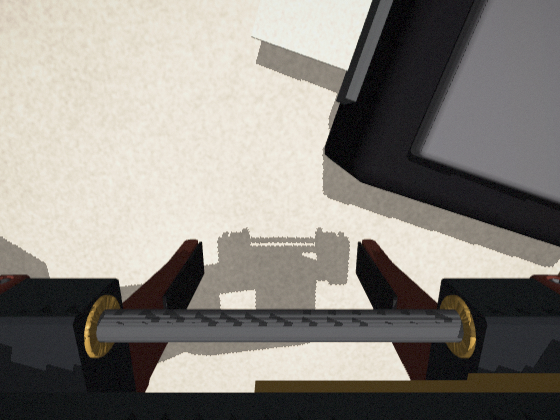

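The scene view shows the cash box at (205,285) with its lid open. The tins are at (268,230), (316,203) and (345,180), the date stamp is at (263,200) and the pen cup at (290,170). The side view shows the tins at (312,228), (270,275) and (237,335), and the note block at (357,250).

```bash
cat > h.py <<'E'
from workcell import telemetry, get_image, ctrl
import cv2, numpy as np
def cloud(im):
    K=im["camera_matrix"];R,_=cv2.Rodrigues(im["rvec"]);z=im["z_map"]
    v,u=np.mgrid[:420,:560]
    P=np.stack([(u-K[0,2])/K[0,0]*z,(v-K[1,2])/K[1,1]*z,z],-1)-np.ravel(im["tvec"])
    W=P@R; W[z==0]=np.nan
    return W
def ray(im,u,v,h):
    K=im["camera_matrix"];R,_=cv2.Rodrigues(im["rvec"]);c=-R.T@np.ravel(im["tvec"])
    d=R.T@np.array([(u-K[0,2])/K[0,0],(v-K[1,2])/K[1,1],1]);return c+d*(h-c[2])/d[2]
E
python3 - <<'E'
from h import *
np.set_printoptions(precision=1,suppress=True)
for n in ["scene","side"]:
    im=get_image(n);W=cloud(im);hsv=cv2.cvtColor(im["color"],cv2.COLOR_BGR2HSV)
    H,S,V=hsv[...,0],hsv[...,1],hsv[...,2]
    roi=(W[...,2]>-20)&(W[...,0]<950)&(W[...,0]>200)&(abs(W[...,1])<700)
    print(n)
    obj=(roi&(W[...,2]>12)).astype(np.uint8)
    k,l,s,c=cv2.connectedComponentsWithStats(obj)
    for i in range(1,k):
        if s[i,4]<60: continue
        m=l==i;p=W[m];top=p[p[:,2]>p[:,2].max()-8]
        print(s[i],"hsv",np.median(hsv[m],0),"ctr",np.median(p,0),"min",np.percentile(p,2,0),"max",np.percentile(p,98,0),"top",top.mean(0))
    # blue caps: 
    b=((H>100)&(H<125)&(S>110)&roi&(W[...,2]>40)).astype(np.uint8)
    k,l,s,c=cv2.connectedComponentsWithStats(b)
    for i in range(1,k):
        if s[i,4]>30:
            m=(l==i).astype(np.uint8);x,y,w,h=s[i,:4]
            f=np.zeros_like(m);f[y-3:y+h+3,x-3:x+w+3]=1
            q=W[(f>0)&(abs(W[...,2]-75)<4)]
            print("cap",s[i],"top mid",(q.min(0)+q.max(0))/2,q.max(0)-q.min(0))
    g=((H>60)&(H<90)&(S>90)&roi).astype(np.uint8)
    k,l,s,c=cv2.connectedComponentsWithStats(g)
    i=1+np.argmax(s[1:,4]);m=l==i;p=W[m];print("green",s[i])
    np.save(f"green_{n}.npy",p); print(np.percentile(p,[1,50,99],axis=0))
E
```

```text
scene
[277 137  25  51 940] hsv [45. 22. 39.] ctr [364.1 275.2  74.9] min [319.9 255.3  14.3] max [388.7 324.2 140.7] top [352.  291.1 141.8]
[335 165  21  29 495] hsv [ 23. 100.  95.] ctr [512.2 347.1  55.1] min [480.9 336.1  14. ] max [529.5 384.3  77.6] top [504.2 361.2  75.5]
[ 438  180   92   65 3341] hsv [120.   9.  57.] ctr [874.2 477.1  42.6] min [772.1 396.   14.5] max [946.8 568.9  74.8] top [920.8 536.1  74.1]
[256 187  15  25 255] hsv [ 10. 140.  65.] ctr [398.7 127.3  32.7] min [380.5 113.9  13.4] max [412.7 146.   72. ] top [395.1 131.6  69.8]
[305 188  23  31 587] hsv [ 23. 106. 102.] ctr [526.3 192.   58.2] min [494.6 179.8  14.2] max [543.  226.6  77.5] top [517.6 204.8  75.5]
[380 189  30  42 633] hsv [  2. 187.  87.] ctr [685.  326.2  45.3] min [630.9 290.9  12.2] max [733.2 368.1  59.8] top [659.3 351.9  56.6]
[  128   210   151   153 14695] hsv [73. 99. 65.] ctr [ 606.7 -252.2  136.7] min [ 473.7 -345.3   17.9] max [651.4  27.6 231.1] top [ 582.7 -240.1  230.2]
[ 347  218   39   47 1442] hsv [ 12.  22. 103.] ctr [710.1 125.4  62.4] min [669.9 105.8  14.4] max [74
[... 2220 characters left out ...]
 57.9] top [651.8 360.   54.9]
[   0  274  102  118 7233] hsv [15. 14. 68.] ctr [831.1 499.7  38. ] min [762.9 413.7  16. ] max [939.4 597.3  65.3] top [859.  551.7  64.9]
[ 221  312   33   47 1256] hsv [21.5 71.  76. ] ctr [493.7 376.1  71.4] min [474.3 342.   15.1] max [524.2 391.9  75.4] top [500.5 366.3  73.4]
cap [300 215  23  11  55] top mid [497.1  35.2  74. ] [54.5 56.2  6. ]
cap [257 259  26  16  79] top mid [514.3 208.4  73.8] [55.  55.7  5.5]
cap [333 286  11  35 116] top mid [350.1 275.3  74.9] [31.9 35.4  7.7]
cap [221 313  31  25 157] top mid [501.1 364.8  73.9] [54.4 55.3  5.7]
green [360  63  27   7  81]
[[ 527.5 -665.1  189.3]
 [ 568.  -649.4  192. ]
 [ 612.  -632.2  194. ]]
```

```bash
python3 - <<'E'
from h import *
np.set_printoptions(precision=2,suppress=True)
p=np.load("green_scene.npy");p=p[(p[:,2]>95)]
for _ in range(4):
    c=p.mean(0);n=np.linalg.svd(p-c,full_matrices=False)[2][2];d=(p-c)@n;p=p[abs(d)<4]
n*=np.sign(n[0]);print(len(p),c,n)
h=n[:2]/np.linalg.norm(n[:2]);yaw=np.arctan2(h[1],h[0]);print("yaw",yaw,"open angle",np.arctan2(np.hypot(*n[:2]),n[2]) , "elev",np.arcsin(n[2]))
lat=np.array([-h[1],h[0],0]);up=np.cross(n,lat);up*=np.sign(up[2])
a=(p@lat);b=p@up
print("lat",np.percentile(a,[.5,99.5]),"up",np.percentile(b,[.5,99.5]))
# corners
t=p[b>np.percentile(b,98)];print("topedge z",t[:,2].mean(), "mid", t.mean(0))
am=np.mean(np.percentile(a,[.5,99.5]));bm=np.percentile(b,99.7)
E=c+lat*(am-c@lat)+up*(bm-c@up);print("edge",E,"hinge outer",E-160*up,"hinge",E-164*up-12*n)
E
```

```text
8017 [ 604.4  -248.47  167.42] [ 0.92 -0.24  0.32]
yaw -0.2575204982448453 open angle 1.2444953153065508 elev 0.32630101148834567
lat [-186.66   32.44] up [-124.72   19.34]
topedge z 231.67584638064534 mid [ 583.5  -242.18  231.68]
edge [ 585.5  -233.94  232.37] hinge outer [ 635.1  -247.     80.82] hinge [ 625.34 -244.43   73.18]
```

The lid is open 1.24 rad, with the free edge at about (586,-234,232) and the hinge at about (625,-244,75). The tins stand at (498,35), (515,207) and (502,363). I'll align the tool with the box's axes, raise it and shut the fingers.

Request:
send_rows(rows=[[0, 0, -0.012, 0.114, -1], [0, 0, -0.012, 0.114, -1], [0, 0, -0.012, 0.114, -1], [0, 0, -0.012, 0.114, -1], [0, 0, -0.012, 0.114, -1]])

```text
t: 0.75
ee_pos: [191.7, -594.7, 363.0]
orientation: [-3.114, 0.412, 0.0]
ft_force: [-0.7, -0.2, 0.3]
width: 52.0
```

Request:
send_rows(rows=[[0.045, 0, 0, 0, -1], [0.045, 0, 0, 0, -1], [0.045, 0, 0, 0, -1], [0.045, 0, 0, 0, -1], [0.045, 0, 0, 0, -1]])

```text
t: 1.25
ee_pos: [411.0, -652.5, 362.5]
orientation: [-3.115, 0.405, 0.0]
ft_force: [-0.3, -0.3, 0.5]
width: 11.4
```

Request:
send_rows(rows=[[0.04, 0, 0, 0, -1], [0.04, 0, 0, 0, -1], [0.013, 0, 0, 0, -1], [0, -0.04, 0, 0, -1], [0, -0.04, 0, 0, -1]])

```text
t: 1.75
ee_pos: [519.9, -598.3, 360.7]
orientation: [-3.114, 0.406, 0.002]
ft_force: [-0.1, 0.5, 0.6]
width: 0.4
```

Request:
send_rows(rows=[[0, -0.045, 0, 0, -1], [0, -0.045, 0, 0, -1], [0, -0.045, 0, 0, -1], [0, -0.045, 0, 0, -1], [0, -0.045, 0, 0, -1]])

```text
t: 2.25
ee_pos: [577.2, -379.3, 362.5]
orientation: [-3.115, 0.405, 0.0]
ft_force: [0.1, 0.2, -0.1]
width: 0.2
```

Request:
send_rows(rows=[[0, -0.045, 0, 0, -1], [0, -0.045, 0, 0, -1], [0, -0.045, 0, 0, -1], [0, -0.01, 0, 0, -1], [0, 0, 0, 0, -1]])

```text
t: 2.75
ee_pos: [614.5, -239.4, 362.7]
orientation: [3.116, -0.4, -0.0]
ft_force: [0.6, -1.4, 0.7]
width: 0.5
```

```bash
python3 - <<'E'
from h import *
o=telemetry.get_obs();print(o['ee_pos'],o['orientation'],o['ft_force'])
d=o['ee_pos'][:2]-np.array([625.3,-244.4]);print("box x",d@[.967,-.255],"lat",d@[.255,.967])
cv2.imwrite("pics/s1.png",get_image("scene")["color"])
cv2.imwrite("pics/d1.png",get_image("side")["color"])
E
```

```text
[ 614.53902299 -239.44547151  362.69867725] [ 3.11593357e+00 -3.99981604e-01 -1.57479260e-04] [ 0.62971551 -1.36110122  0.6817844 ]
box x -11.669269531715658 lat 2.04697991540142
```

View pics/s1.png

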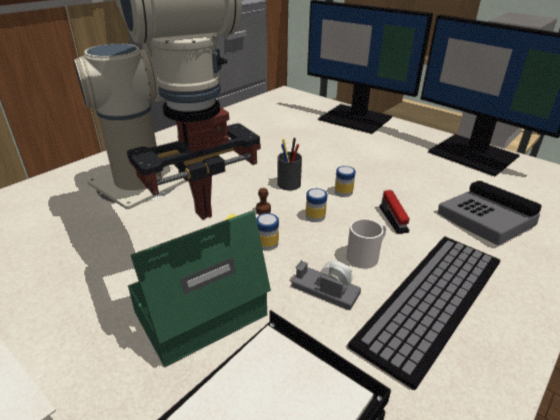

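View pics/d1.png

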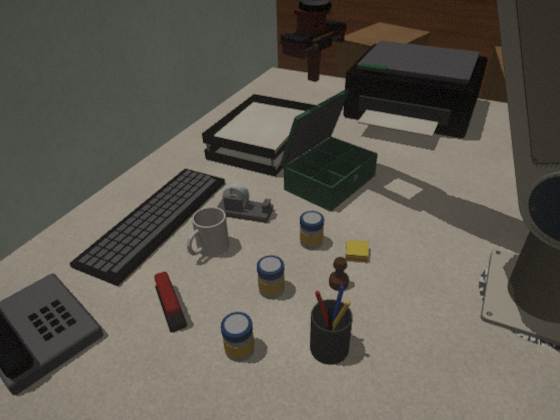

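The fingers are shut and above the lid; in the scene view the tip is at (205,217). I'll lower them behind the lid's outer face.

Request:
send_rows(rows=[[0, 0, 0.025, 0, -1], [0, 0, 0.025, 0, -1], [0, 0, 0.02, 0, -1], [0, 0, 0, 0, -1], [0, 0, 0, 0, -1]])

```text
t: 3.35
ee_pos: [613.8, -242.5, 292.7]
orientation: [3.115, -0.407, -0.001]
ft_force: [-0.1, 0.1, 0.3]
width: 0.2
```

```bash
python3 - <<'E'
from h import *
o=telemetry.get_obs();print(o['ee_pos'],o['ft_force'])
d=o['ee_pos'][:2]-np.array([625.3,-244.4]);print("box x",d@[.967,-.255],"lat",d@[.255,.967])
cv2.imwrite("pics/s2.png",get_image("scene")["color"][120:380,60:380])
# plan: tip corner
r=144;half=9;pts=[]
for t in [1.2445,1.15,1.05,.95,.85,.75,.65,.55,.45,.35,.25,.15,.07,0]:
    pts.append((-r*np.cos(t)+12*np.sin(t)+half,75.5+r*np.sin(t)+12*np.cos(t)+80))
pts=np.array(pts);print(pts.round(1).tolist());print(np.diff(pts,axis=0).round(1).tolist())
E
```

```text
[ 613.84806848 -242.48827604  292.72382948] [-0.10606607  0.09644493  0.3115178 ]
box x -11.561507389349915 lat -1.0716054669023463
[[-25.8, 295.7], [-38.9, 291.8], [-52.2, 286.4], [-65.0, 279.6], [-77.0, 271.6], [-88.2, 262.4], [-98.4, 252.2], [-107.5, 241.0], [-115.4, 228.9], [-122.2, 216.1], [-127.6, 202.8], [-131.6, 188.9], [-133.8, 177.5], [-135.0, 167.5]]
[[-13.1, -3.9], [-13.4, -5.5], [-12.8, -6.8], [-12.0, -8.0], [-11.2, -9.2], [-10.2, -10.2], [-9.1, -11.2], [-8.0, -12.1], [-6.7, -12.8], [-5.4, -13.4], [-4.0, -13.9], [-2.2, -11.3], [-1.2, -10.0]]
```

View pics/s2.png

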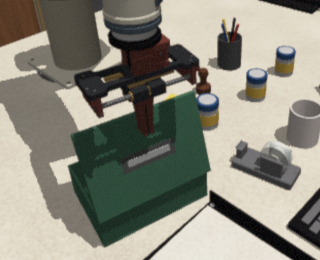

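The tip is on the outer side of the lid, at crop pixel (147,130). I'll push along the lid's arc.

Request:
send_rows(rows=[[-0.01, 0, 0, 0, -1], [-0.009, 0, 0, 0, -1], [-0.009, 0, 0.001, 0, -1], [-0.013, 0, 0.006, 0, -1], [-0.013, 0, 0.007, 0, -1]])

```text
t: 3.9
ee_pos: [561.3, -227.0, 279.7]
orientation: [3.115, -0.404, 0.003]
ft_force: [0.9, -0.2, 0.3]
width: -0.0
```

```bash
python3 - <<'E'
from h import *
o=telemetry.get_obs();print(o['ee_pos'],o['ft_force'],o['moment'])
d=o['ee_pos'][:2]-np.array([625.3,-244.4]);print("box x",d@[.967,-.255],"lat",d@[.255,.967])
cv2.imwrite("pics/s3.png",get_image("scene")["color"][120:380,60:380])
cv2.imwrite("pics/d3.png",get_image("side")["color"][0:260,180:500])
E
```

```text
[ 561.34294837 -227.01393894  279.68927936] [ 0.91029916 -0.22887732  0.26535011] [-0.06781691 -0.20760273 -0.00335393]
box x -66.27991450137645 lat 0.5032728811937867
```

View pics/s3.png

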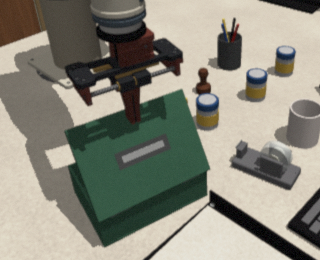

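View pics/d3.png

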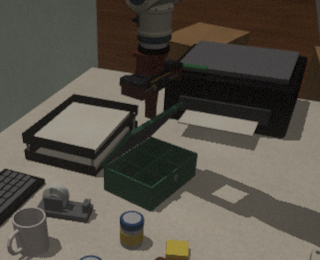

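The lid is following the finger gently and now stands at about 0.95 rad. I'll continue along the arc.

Request:
send_rows(rows=[[-0.012, 0, 0.008, 0, -1], [-0.011, 0, 0.009, 0, -1], [-0.01, 0, 0.01, 0, -1], [-0.009, 0, 0.011, 0, -1], [-0.008, 0, 0.012, 0, -1]])

```text
t: 4.5
ee_pos: [513.5, -214.4, 228.7]
orientation: [3.115, -0.404, 0.002]
ft_force: [-0.1, -0.9, 0.2]
width: 0.5
```

Request:
send_rows(rows=[[-0.007, 0, 0.013, 0, -1], [-0.005, 0, 0.013, 0, -1], [-0.004, 0, 0.014, 0, -1], [-0.002, 0, 0.01, 0, -1], [0, 0, 0.005, 0, -1]])

```text
t: 5.0
ee_pos: [495.5, -209.6, 172.8]
orientation: [-3.115, 0.404, 0.003]
ft_force: [-1.0, 0.9, 2.0]
width: 0.2
```

```bash
python3 - <<'E'
from h import *
o=telemetry.get_obs();print(o['ee_pos'],o['ft_force'],o['moment'])
d=o['ee_pos'][:2]-np.array([625.3,-244.4]);print("box x",d@[.967,-.255],"lat",d@[.255,.967])
cv2.imwrite("pics/s4.png",get_image("scene")["color"][120:380,60:380])
cv2.imwrite("pics/d4.png",get_image("side")["color"][0:260,180:500])
E
```

```text
[ 495.51896878 -209.5701683   172.80388668] [-0.96847062  0.88472879  2.0040178 ] [0.05825633 0.10964662 0.02270697]
box x -134.37986427514815 lat 0.5862842972067428
```

View pics/d4.png

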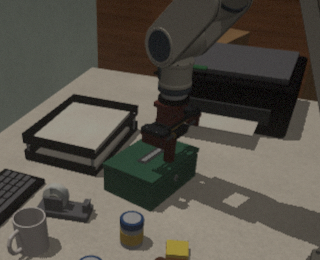

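Nearly shut: the tip is at about z=93, against 87.5 when the lid is shut. I'll press down in small steps and watch the force.

Request:
send_rows(rows=[[0, 0, 0.003, 0, -1], [0, 0, 0.002, 0, -1], [0, 0, 0.001, 0, -1], [0, 0, 0, 0, -1]])

```text
t: 5.5
ee_pos: [496.4, -209.9, 167.9]
orientation: [3.115, -0.404, 0.001]
ft_force: [-0.0, 0.3, 0.8]
width: 0.3
```

Request:
send_rows(rows=[[0, 0, 0.002, 0, -1], [0, 0, 0, 0, -1]])

```text
t: 5.7
ee_pos: [496.5, -209.9, 167.6]
orientation: [3.115, -0.404, 0.001]
ft_force: [-7.4, 1.7, 20.1]
width: 0.6
```

Request:
send_rows(rows=[[0, 0, 0.002, 0, -1], [0, 0, 0, 0, -1]])

```text
t: 5.9
ee_pos: [496.5, -210.0, 167.4]
orientation: [3.115, -0.404, 0.002]
ft_force: [-11.6, 4.6, 41.3]
width: 0.3
```

The force rose steeply to 41 N with no further travel, so the lid is hard shut. I'll back off and check it.

Request:
send_rows(rows=[[0, 0, -0.015, 0, -1], [0, 0, -0.04, 0, -1], [0, 0, -0.045, 0, 1], [-0.03, -0.01, 0, 0, 1], [-0.03, -0.04, 0, 0, 1]])

```text
t: 6.4
ee_pos: [451.4, -147.6, 265.4]
orientation: [3.113, -0.409, 0.007]
ft_force: [0.3, 0.6, 0.1]
width: 20.9
```

Request:
send_rows(rows=[[0, -0.045, 0, 0, 1], [0, -0.045, 0, 0, 1], [0, -0.045, 0, 0, 1], [0, -0.045, 0, 0, 1], [0, 0, 0, 0, 1]])

```text
t: 6.9
ee_pos: [498.0, 32.0, 264.0]
orientation: [-3.115, 0.397, -0.003]
ft_force: [0.3, -0.8, 0.2]
width: 61.0
```

```bash
cat > m.py <<'E'
from h import *
np.set_printoptions(precision=2,suppress=True)
def tin(im,x,y):
    W=cloud(im);q=W[(abs(W[...,2]-75)<4)&(np.hypot(W[...,0]-x,W[...,1]-y)<45)]
    return ((q.min(0)+q.max(0))/2)[:2],(q.max(0)-q.min(0))[:2],len(q)
def rel(x,y):
    o=telemetry.get_obs();R,_=cv2.Rodrigues(o['orientation']);d=R.T@(np.array([x,y,o['ee_pos'][2]])-o['ee_pos'])
    print("pos",o['ee_pos'],"ft",o['ft_force'],"w",o['width'],"shift",d)
E
python3 - <<'E'
from m import *
im=get_image("scene");W=cloud(im);hsv=cv2.cvtColor(im["color"],cv2.COLOR_BGR2HSV)
g=(hsv[...,0]>60)&(hsv[...,0]<90)&(hsv[...,1]>90)&(W[...,2]>80)&(W[...,0]>400)&(W[...,1]<-80)
p=W[g];p=p[p[:,2]<110];A=np.c_[p[:,:2]@np.array([.967,-.255]),np.ones(len(p))];s=np.linalg.lstsq(A,p[:,2],rcond=None)[0]
print("lid slope",s[0],"z",np.percentile(p[:,2],[2,50,98]))
for a in [(498,35),(515,207),(502,363.5)]: print(tin(im,*a))
rel(498,35)
cv2.imwrite("pics/s5.png",im["color"]);im=get_image("side");cv2.imwrite("pics/d5.png",im["color"])
for a in [(498,35),(515,207),(502,363.5)]: print(tin(im,*a))
E
```

```text
lid slope -0.005123555861228267 z [83.66 87.7  89.71]
(array([498.19,  34.6 ]), array([55.8 , 55.57]), 271)
(array([516.56, 206.68]), array([54.73, 57.9 ]), 206)
(array([502.2 , 362.97]), array([56.27, 56.89]), 160)
pos [497.3   30.11 263.77] ft [ 0.26 -0.15  0.03] w 64.64593469069953 shift [-0.55 -4.91  0.  ]
(array([497.01,  35.14]), array([54.28, 55.47]), 297)
(array([514.55, 208.01]), array([55.57, 54.75]), 427)
(array([501.51, 364.35]), array([55.61, 55.31]), 631)
```

View pics/s5.png

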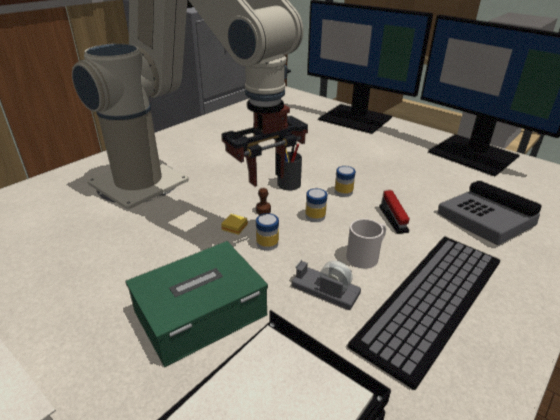

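View pics/d5.png

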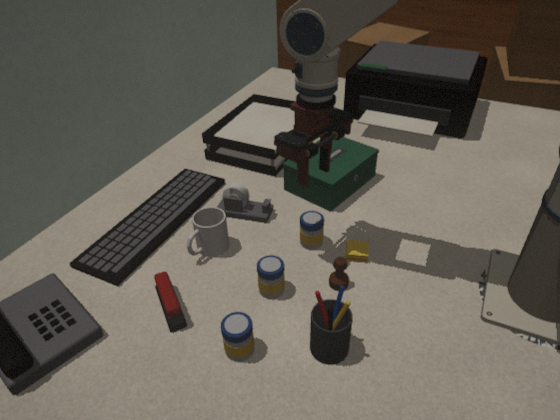

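Both views show the lid shut (slope 0.005, top at 87.7 mm) and all three tins standing. Next is the first tin, at (498,35).

Request:
send_rows(rows=[[0, -0.005, 0.02, 0, 1], [0, 0, 0.02, 0, 1], [0, 0, 0.01, 0, 1], [0, 0, 0, 0, 1], [0, 0, 0, 0, 1]])

```text
t: 7.5
ee_pos: [498.3, 32.0, 214.0]
orientation: [3.115, -0.406, -0.0]
ft_force: [0.5, 0.5, -0.5]
width: 87.4
```

```bash
python3 -c "
from m import *
rel(497.6,34.9)"
```

```text
pos [498.25  31.95 213.97] ft [ 0.51  0.46 -0.47] w 87.39115038077884 shift [-1.39 -2.68 -0.  ]
```

Request:
send_rows(rows=[[-0.001, -0.003, 0.035, 0, 1], [0, 0, 0.035, 0, 1], [0, 0, 0.03, 0, 1], [0, 0, 0.015, 0, 1], [0, 0, 0, 0, 1]])

```text
t: 8.0
ee_pos: [497.4, 35.6, 97.7]
orientation: [3.115, -0.405, -0.004]
ft_force: [0.4, -0.5, 0.2]
width: 87.8
```

Request:
send_rows(rows=[[0, 0, 0, 0, -1], [0, 0, 0, 0, -1], [0, 0, 0, 0, -1], [0, 0, 0, 0, -1], [0, 0, 0, 0, -1]])

```text
t: 8.5
ee_pos: [498.4, 35.8, 99.4]
orientation: [-3.115, 0.404, -0.002]
ft_force: [-0.0, -2.2, 6.0]
width: 55.3
```

Request:
send_rows(rows=[[0, 0, -0.005, 0, -1], [0, 0, -0.01, 0, -1], [0, 0, -0.01, 0, -1], [0, 0, 0, 0, -1], [0, 0, 0, 0, -1]])

```text
t: 9.0
ee_pos: [498.2, 35.9, 124.2]
orientation: [-3.115, 0.404, -0.002]
ft_force: [-1.2, -0.6, -3.4]
width: 55.4
```

Request:
send_rows(rows=[[0, 0, 0, 0, -1], [0, 0, 0, 0, -1]])

```text
t: 9.2
ee_pos: [497.7, 35.9, 123.4]
orientation: [3.115, -0.404, -0.001]
ft_force: [-0.6, -0.3, -3.0]
width: 55.2
```

Request:
send_rows(rows=[[0, 0, 0, 0, -1]])

```text
t: 9.3
ee_pos: [497.8, 35.9, 123.4]
orientation: [3.115, -0.404, -0.001]
ft_force: [0.1, -0.1, -3.0]
width: 55.5
```

Request:
send_rows(rows=[[0, 0, 0, 0, -1]])

```text
t: 9.4
ee_pos: [497.8, 35.9, 123.4]
orientation: [3.115, -0.404, -0.001]
ft_force: [-0.1, 0.3, -3.1]
width: 55.7
```

Tin 1 weighs about 3.1 N, so it is light. I'll put it back.

Request:
send_rows(rows=[[0, 0, 0.01, 0, -1], [0, 0, 0.01, 0, -1], [0, 0, 0.003, 0, -1], [0, 0, 0.0, 0, -1], [0, 0, 0.0, 0, -1]])

```text
t: 9.9
ee_pos: [497.8, 35.9, 100.3]
orientation: [3.115, -0.405, -0.001]
ft_force: [0.1, -0.3, -2.3]
width: 55.2
```

Request:
send_rows(rows=[[0, 0, 0.001, 0, -1], [0, 0, 0.0, 0, -1]])

```text
t: 10.1
ee_pos: [497.9, 35.9, 99.6]
orientation: [-3.115, 0.404, 0.0]
ft_force: [-0.3, -0.9, -2.4]
width: 55.8
```

Request:
send_rows(rows=[[0, 0, 0.001, 0, -1], [0, 0, 0.0, 0, -1]])

```text
t: 10.3
ee_pos: [498.3, 35.8, 99.3]
orientation: [-3.115, 0.404, -0.001]
ft_force: [-1.6, -1.7, 5.5]
width: 55.5
```

Request:
send_rows(rows=[[0, 0, 0, 0, -0.2], [0, 0, 0.0, 0, 0.2], [0, 0, 0.0, 0, 1], [0, 0, 0.0, 0, 1], [0, 0, 0.0, 0, 1]])

```text
t: 10.8
ee_pos: [498.1, 35.9, 98.8]
orientation: [-3.115, 0.404, -0.001]
ft_force: [-0.5, 0.3, 0.0]
width: 75.7
```

Request:
send_rows(rows=[[0, 0, -0.02, 0, 1], [0, 0, -0.035, 0, 1], [0, 0, -0.045, 0, 1], [0, 0, -0.045, 0, 1], [0, 0, 0.0, 0, 1]])

```text
t: 11.3
ee_pos: [500.9, 36.1, 249.1]
orientation: [-3.114, 0.404, -0.016]
ft_force: [0.3, 0.3, -0.2]
width: 87.9
```

```bash
python3 -c "
from m import *
rel(515.5,207.5)
for n in ['scene','side']:
  im=get_image(n);cv2.imwrite(f'pics/{n}6.png',im['color'])
  for a in [(498,35),(515,207),(502,363.5)]: print(tin(im,*a))
"
```

```text
pos [500.92  36.07 249.1 ] ft [ 0.28  0.34 -0.16] w 87.92785888310996 shift [ -29.66 -169.47    0.24]
(array([496.64,  34.01]), array([56.11, 57.5 ]), 271)
(array([516.8 , 207.53]), array([56.14, 55.12]), 211)
(array([503.8 , 363.78]), array([53.05, 57.94]), 162)
(array([495.8 ,  35.93]), array([53.93, 56.59]), 298)
(array([514.91, 207.44]), array([54.37, 55.09]), 422)
(array([501.4 , 364.45]), array([54.32, 55.03]), 643)
```

View pics/side6.png

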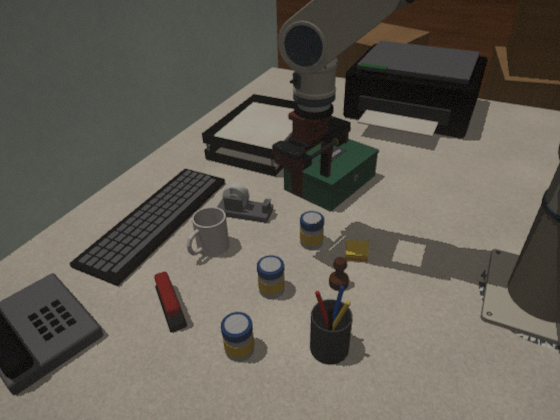

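Tin 1 is back upright in its place, at (312,229) in the side view. On to tin 2.

Request:
send_rows(rows=[[-0.013, -0.045, 0, 0, 1], [-0.014, -0.045, 0, 0, 1], [0, -0.045, 0, 0, 1], [0, -0.035, 0.0, 0, 1], [0, 0, 0.0, 0, 1]])

```text
t: 11.9
ee_pos: [515.4, 210.4, 241.7]
orientation: [3.116, -0.399, -0.002]
ft_force: [-0.7, -0.5, -0.3]
width: 87.5
```

Request:
send_rows(rows=[[0, 0, 0.02, 0, 1], [0, 0, 0.015, 0, 1], [0, 0, 0.0, 0, 1], [0, 0, 0.0, 0, 1]])

```text
t: 12.3
ee_pos: [514.5, 206.3, 207.6]
orientation: [3.114, -0.405, -0.004]
ft_force: [0.7, 0.4, 0.7]
width: 87.7
```

```bash
python3 -c "
from m import *
rel(515.6,207.5)"
```

```text
pos [514.53 206.28 207.56] ft [0.65 0.38 0.69] w 87.73654921093531 shift [ 0.73 -1.45 -0.  ]
```

Request:
send_rows(rows=[[0.001, -0.001, 0.035, 0, 1], [0, 0, 0.035, 0, 1], [0, 0, 0.025, 0, 1], [0, 0, 0.012, 0, 1], [0, 0, 0, 0, 1]])

```text
t: 12.8
ee_pos: [516.0, 207.3, 100.7]
orientation: [3.114, -0.405, -0.003]
ft_force: [-0.0, -0.5, -0.2]
width: 87.9
```

Request:
send_rows(rows=[[0, 0, 0, 0, -1], [0, 0, 0, 0, -1], [0, 0, 0, 0, -1], [0, 0, 0, 0, -1], [0, 0, 0, 0, -1]])

```text
t: 13.3
ee_pos: [516.8, 207.8, 102.4]
orientation: [-3.115, 0.404, -0.002]
ft_force: [-0.8, -2.1, 5.9]
width: 55.7
```

Request:
send_rows(rows=[[0, 0, -0.005, 0, -1], [0, 0, -0.01, 0, -1], [0, 0, -0.01, 0, -1], [0, 0, 0, 0, -1], [0, 0, 0, 0, -1]])

```text
t: 13.8
ee_pos: [516.6, 207.9, 127.1]
orientation: [-3.115, 0.404, -0.001]
ft_force: [0.0, 0.5, -7.0]
width: 55.5
```

Request:
send_rows(rows=[[0, 0, 0, 0, -1], [0, 0, 0, 0, -1]])

```text
t: 14.0
ee_pos: [516.2, 207.8, 126.3]
orientation: [3.115, -0.404, -0.001]
ft_force: [0.1, -0.0, -6.5]
width: 55.4
```

Request:
send_rows(rows=[[0, 0, 0, 0, -1]])

```text
t: 14.1
ee_pos: [516.3, 207.8, 126.3]
orientation: [3.115, -0.404, -0.001]
ft_force: [-0.2, 1.0, -6.2]
width: 55.7
```

Request:
send_rows(rows=[[0, 0, 0, 0, -1]])

```text
t: 14.2
ee_pos: [516.4, 207.8, 126.4]
orientation: [3.115, -0.404, -0.001]
ft_force: [0.0, -0.3, -5.8]
width: 55.7
```

Tin 2 weighs about 6.3 N (0.64 kg). Tins go up to 0.7 kg and the heaviest leads by at least 0.2 kg, so no other tin can be heavier. I'll lift it straight up.

Request:
send_rows(rows=[[0, 0, -0.02, 0, -1], [0, 0, -0.03, 0, -1], [0, 0, -0.03, 0, -1], [0, 0, -0.03, 0, -1], [0, 0, -0.03, 0, -1]])

```text
t: 14.7
ee_pos: [516.1, 207.7, 267.6]
orientation: [3.115, -0.404, -0.001]
ft_force: [0.6, 0.2, -5.7]
width: 55.7
```

Request:
send_rows(rows=[[0, 0, -0.02, 0, -1], [0, 0, -0.01, 0, -1], [0, 0, 0, 0, -1], [0, 0, 0, 0, -1], [0, 0, 0, 0, -1]])

```text
t: 15.2
ee_pos: [515.8, 207.6, 295.1]
orientation: [3.114, -0.404, -0.004]
ft_force: [0.3, -0.4, -6.5]
width: 55.2
```

Request:
send_rows(rows=[[0, 0, 0, 0, -1], [0, 0, 0, 0, -1], [0, 0, 0, 0, -1], [0, 0, 0, 0, -1], [0, 0, 0, 0, -1]])

```text
t: 15.7
ee_pos: [516.5, 207.9, 296.6]
orientation: [3.115, -0.404, -0.0]
ft_force: [-0.9, -1.0, -5.7]
width: 55.7
```

```bash
python3 -c "
from m import *
rel(515.6,207.5)
for n in ['scene','side']:
  im=get_image(n);cv2.imwrite(f'pics/{n}7.png',im['color'])
  W=cloud(im)
  for a in [(498,35),(502,363.5)]: print(tin(im,*a))
  hsv=cv2.cvtColor(im['color'],cv2.COLOR_BGR2HSV)
  b=(hsv[...,0]>12)&(hsv[...,0]<32)&(hsv[...,1]>90)&(np.hypot(W[...,0]-516,W[...,1]-208)<35)&(W[...,2]>90)&(W[...,2]<300)
  m=(np.hypot(W[...,0]-516,W[...,1]-208)<31)&(W[...,2]>60)&(W[...,2]<300);print('low z',np.percentile(W[m][:,2],[.5,2,5]),'band',np.percentile(W[b][:,2],[5,50,95]))
"
```

```text
pos [516.48 207.85 296.62] ft [-0.86 -0.96 -5.75] w 55.65770541771768 shift [-0.76  0.57  0.  ]
(array([497.01,  34.12]), array([56.83, 54.55]), 271)
(array([503.29, 362.35]), array([55.69, 54.68]), 163)
low z [195.6  196.94 199.88] band [209.61 223.3  236.61]
(array([495.39,  36.48]), array([53.97, 56.05]), 297)
(array([501.47, 365.6 ]), array([55.61, 56.22]), 647)
low z [193.23 194.74 197.5 ] band [209.42 224.64 237.45]
```

View pics/scene7.png

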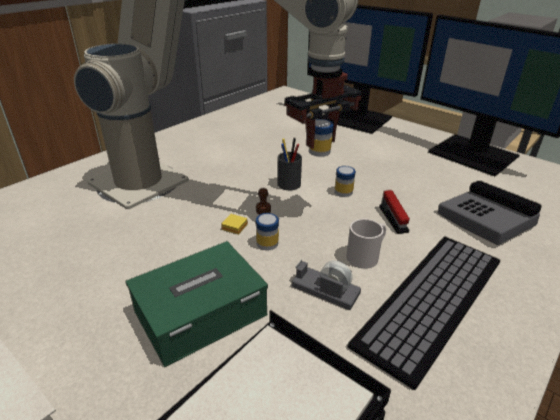

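View pics/side7.png

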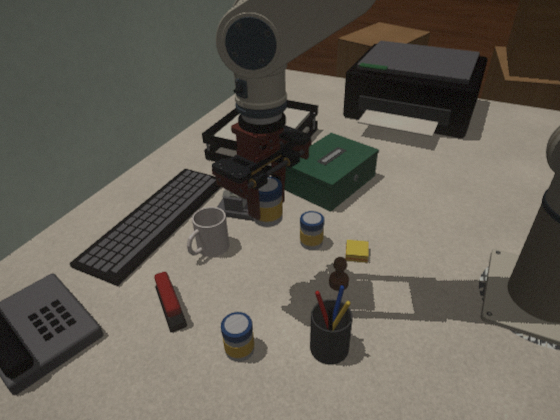

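The scene view shows tin 2 held upright at (322,137), with its underside at about 194 mm. The lid is shut at (198,285). The other two tins stand at (268,230) and (345,180), and the bystanders look undisturbed. Handing in.

```bash
python3 -c "
from workcell import ctrl
print(ctrl.close_job())"
```

```text
the job is handed in; nothing more can be done
None
```

I shut the cash box lid gently, found the heaviest tin by lifting, and handed the job in at about 16 s while holding that tin clear of the desk.

- **Lid:** I followed its arc with the closed fingers at about 1 rad/s. A last downward press reached about 41 N straight down at the fingertips, with almost no further movement. That is just over the 40 N limit set for the arm and the gripper's body; I took the limit not to cover the fingertips, but can't confirm that. The camera then measured the lid flat, with a slope of 0.005 and its top at 87.7 mm.
- **Tins:** The tin at (498, 35) felt about 3.1 N and went back within about 2 mm of its place. The tin at (516, 208) felt about 6.2 N (5.7–7.0 N with noise). I did not lift the third tin: at 0.7 kg at most, it cannot be 200 g heavier than one of about 0.63 kg.
- **Last checks:** The heavy tin looked upright, with its underside at about 194 mm and the fingers 55.7 mm apart. The wrist read about 6 N. The other two tins stood in place, and the bystanders looked undisturbed in both pictures. No check failed.

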